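Load a cover plate in the test jig and start the check

TASK

Pick up the thin rectangular aluminium plate (not the round one) and lay it gently, without dropping it, in the sloping nest of the test jig: flat between the side guides, long side up the slope, and slid right down against the bottom ledge. Let go of it; only then press the round key fully down and release it to clear the old reading, and after that press the square key fully down and release it to start the check. Leave the plate seated in the nest and leave the other things on the bench where they are.

Things in the scene. Friction and masses are not known exactly. Their poses are not given: they have to be found in the camera images.
- plate: thin rectangular aluminium cover plate, 90 x 46 x 5 mm (x, y, z), 55 g, lying flat on the table; origin at the centre of its underside. Looks the same turned half round or over.
- nest: grey sloping deck of the test jig, 140 x 120 mm, 30 degrees from level, low edge away from the robot, top edge about 110 mm above the table. Origin on the deck surface, 70 mm above the table, where the centre of a seated plate's underside belongs; x points up the slope, y level across it, z square out of the deck
- ledge (a point): middle of the steel bottom ledge's face that the plate's end rests against, at deck level (x = -45 mm in the nest frame; axes as the nest's). The ledge is 70 mm wide in y and 9 mm high; the deck's upper end is open
- guide (a point): middle of the nest between its four steel side guides, at deck level (x = -1 mm in the nest frame; axes as the nest's). Guides are 9 mm high, inner faces at nest y = +/-26 mm (3 mm clear of the plate each side), and cover nest x from -45 to -33 and from 31 to 43 mm; between them the sides are open for the fingers
- round_key (a joint): round black push key, 30 mm across, on a small grey sloping pod, whose joint value is 0 at rest and 0.006 m fully down (spring return, about 2 N to start and 4.5 N at the bottom)
- round_key_top (a point): centre of the top face of the round key (30 mm across; moves with it), about 55 mm above the table at rest. z points square out of the sloping face, x up the slope, y level. The key stands 9 mm proud of its pod's flat 88 x 76 mm face, which slopes 30 degrees, low edge away from the robot. The pods are alike and may change places
- square_key (a joint): square black push key, 28 x 28 mm, on a small grey sloping pod, whose joint value is 0 at rest and 0.006 m fully down (spring return, about 2 N to start and 4.5 N at the bottom)
- square_key_top (a point): centre of the top face of the square key (28 x 28 mm; moves with it), about 55 mm above the table at rest. z points square out of the sloping face, x up the slope, y level. The key stands 9 mm proud of its pod's flat 88 x 76 mm face, which slopes 30 degrees, low edge away from the robot. The pods are alike and may change places
- disc: bystander: round aluminium cover, 60 mm across, 5 mm thick, flat on the table; origin at the centre of its underside
- screw_bin: bystander: open blue bin with screws, 80 x 120 x 55 mm; origin at the centre of its underside
- dome_housing: bystander: white camera housing with a domed top, 104 mm across, 140 mm high; origin at the centre of its underside
- screwdriver: bystander: screwdriver lying on the table, about 200 mm long along its x, under 35 mm high; origin at the underside of its middle

How it is judged:
On the way, in this order (a step that is already met when the one before it is completed fails the run):
1. the plate lies seated in the nest, against the ledge, and the fingers have let go of it (x of plate in the frame of nest between -0.004 and 0.004 m and y of plate in the frame of nest between -0.005 and 0.005 m and z of plate in the frame of nest between -0.003 and 0.003 m and angle between the z axis of plate and the z axis of nest, either way round below 0.06 rad and angle between the x axis of plate and the x axis of nest, either way round below 0.1 rad and contact force between the fingers and plate below 0.1 N and linear speed of plate below 0.02 m/s), for 0.2 s.
2. the round key is pressed down (value of joint round_key above 0.0042 m), for 0.05 s.
3. after that the square key is pressed down, the round one released (value of joint square_key above 0.0042 m and value of joint round_key below 0.002 m), for 0.05 s.
At the end, for the whole second after the job is handed in: The plate rests in the nest, released and still: within 4 mm of touching the bottom ledge, within 5 mm of the middle, flat on the deck (3 mm, 0.06 rad), long side up the slope (0.1 rad); both keys are up again (under 2 mm); the bystanders are within 30 mm of where they began (all of step 1 and value of joint each of round_key, square_key below 0.002 m and distance of each of disc, screw_bin, dome_housing, screwdriver from where it was at the start of the episode below 0.03 m).
It fails at once if a key is pressed while the plate is not seated in the nest (value of joint any of round_key, square_key above 0.0035 m and not (x of plate in the frame of nest between -0.004 and 0.004 m and y of plate in the frame of nest between -0.005 and 0.005 m and z of plate in the frame of nest between -0.003 and 0.003 m and angle between the z axis of plate and the z axis of nest, either way round below 0.06 rad and angle between the x axis of plate and the x axis of nest, either way round below 0.1 rad)).
It fails at once if both keys are down at once (value of joint each of round_key, square_key above 0.0035 m).
It fails at once if the plate is dropped (moves faster than 0.4 m/s with the fingers off it) (contact force between the fingers and plate below 0.05 N and linear speed of plate above 0.4 m/s).
It fails at once if a bystander (round disc, screw bin, camera housing, screwdriver) is moved over 30 mm (distance of any of disc, screw_bin, dome_housing, screwdriver from where it was at the start of the episode above 0.03 m).
It also fails if it takes over 64 s, if anything falls off the work surface, if the arm or the gripper's body presses on something with over 40 N, if the wrist force passes 120 N, or if a joint passes its speed limit or range.

ROBOT

A 6-joint arm with a two-finger parallel gripper is mounted at the origin on the work surface. World frame = base frame: x ahead of the robot, y to its left, z up, the work surface at z = 0. Lengths are in m, angles in rad, forces in N, time in s.
With the tool pointing down it reaches from about 0.25 to 0.775 m from the base axis. Payload 4 kg.
Tool frame: the origin (TCP) lies midway between the tips of the shut fingers; the grasp point (between the pads) lies 19 mm behind it; z points along the fingers, y is the line along which they close (so a half turn about z gives the same grasp; the last joint's range is limited). The gripper opens to 94 mm and grips with 3 to 60 N. Pads are 16 mm wide; open, the fingers measure 119 mm over their backs; the gripper's body (75 mm by 177 mm) begins 78 mm behind the grasp point.
Start: joints at [-1.251, 0.087, 1.371, -0, 1.684, -0.103], TCP at [0.226, -0.502, 0.206] pointing down, gripper open.
Joint ranges: [-3.1, 3.1], [-0.76, 2.03], [0.27, 2.55], [-1.08, 4.22], [0.17, 2.65], [-2.57, 2.57]. Speed limits (rad/s): [2.79, 2.79, 3.14, 3.14, 3.14, 3.14].

INTERFACE

Orientations are given as [roll, pitch, yaw] about the fixed x, y, z axes, in that order (R = Rz(yaw) Ry(pitch) Rx(roll)).
In Python, from bench import robot gives the robot as it stands. The module is installed in compiled form; this text tells all that it offers.
- The arm moves only by the tool arm_command, never from a script. Its argument "targets" is a list of rows, each a list of 4 numbers: the shift along the world's x, y, z as a fraction of full scale, then the turn about the world's z as a fraction of full scale. A call has 1 to 8 rows; each row is the pose to reach, as a shift and turn from the pose commanded when the call began; what a row does not reach only later rows make up. Full scale, the value 1, is 0.5 m for a shift and 120 degrees for a turn. A row lasts 1/12 s, in which the tool goes at most 41.7 mm and 7.16 degrees, less where a joint would pass 70% of its speed; a pose out of reach is approached as far as the arm can. A call with a number of a shift or a turn outside -1 to 1 is refused whole. A call with a gripper value outside its range is refused whole. "claw" is the closure, from 0 (fully open) to 1 (shut), set as the call begins (left out, the last holds). The fingers move at their own pace and stop on an object; the grip force is fixed at half the most. Time passes only in rows, so rows that repeat a pose let the fingers close. It gives the time, the measured TCP pose, the force, the opening and the grip force at its end, in the units of the state.
- robot.get_obs(): the state, without advancing time (a new reading comes with each control period).
- robot.snapshot(name): name is "scene" or "top" or "wrist"; returns the picture (420x560x3 uint8, red, green, blue); there is no depth.
- robot.camera_info(name): a dict with "vfov" (degrees; the focal length in pixels is half the picture's height over the tangent of half this angle, whatever the lens; pixels are square), "cx", "cy" (the principal point, pixels), "k1" (the pictures are not rectified: a ray, as slopes to the right and down, at radius r is drawn at 1 + k1 r^2 times it, then the intrinsics apply), "extrinsics" (4x4, takes a point from camera to world coordinates); the wrist camera has in their place "T_tool_cam" (4x4, takes a point from camera to tool coordinates, whose origin is the TCP and whose axes are the flange's). Camera axes: x right, y up, looking along -z (the intrinsics and any distortion apply to the point x, -y, -z); pixel columns grow to the right and rows downward; lengths in m; the calibration is good to about 2 mm. A picture is of the moment at which its call begins: read the wrist's pose just before it. camera_info takes no time and is no camera call.
- robot.close_job(): hands the job in; it is judged then, once.
The state is a dict: "time": time; "joint_positions": joint angles; "qvel": joint speeds; "joint_torque": joint torques, N m; "tool_pos": TCP position; "ee_rot": TCP orientation; "wrist_force": force on the tool from outside, world axes, zero at the start; "wrist_torque": the same for the moment, N m; "width": finger opening in m; "finger_force": force on a finger pad.
Only numpy, scipy, OpenCV 4.12 (cv2) and the standard library are available. Lean on these libraries where they do the work, as an engineer would, in place of code of your own. Each camera call takes 0.05 s, during which the arm holds its last target. There are 200 camera calls.

## Working session

There is one attempt and no reset: what is moved stays moved. The work goes in short steps, Python scripts to look and compute and a tool call to move; the robot and the scene stay as the last step left them, time stands still between calls to the robot, and variables do not carry over. Pictures are saved under pics/ and viewed, at most 10 in all, crops included, and the job is handed in when it is done.

Besides the shell and the picture viewer there is one more tool, called after "Call:" as name(argument=value, ...), one argument or row to a line, values as JSON. arm_command: Moves the arm, as the interface text tells. Shift numbers are shares of 0.5 m and turn numbers shares of 120 degrees, none past 1 either way. Its arguments: {"type":"object","properties":{"targets":{"type":"array"},"claw":{"type":"number"}},"required":["targets"]}

```bash
mkdir -p pics
python3 - <<'E'
from bench import robot
import cv2
print(robot.get_obs())
for n in("scene","top","wrist"):
    print(n,robot.camera_info(n))
a=[robot.snapshot(n) for n in("scene","top")]
for n,i in zip(("scene","top"),a):
    cv2.imwrite(f"pics/{n}0.png",cv2.resize(i[:,:,::-1],(800,600),interpolation=cv2.INTER_CUBIC)); cv2.imwrite(f"raw_{n}.png",i[:,:,::-1])
E
```

```text
{'time': 0.0, 'joint_positions': array([-1.25110249e+00,  8.79527205e-02,  1.37222783e+00,  1.30504811e-05,
        1.68360128e+00, -1.03063902e-01]), 'qvel': array([-0.00075195, -0.00023504, -0.00058942, -0.00017975, -0.00156847,
        0.00081411]), 'joint_torque': array([-6.92183512e-04, -3.40178168e+01, -3.02432585e+01,  7.17940112e-02,
        3.28671292e-02, -1.90014812e-04]), 'tool_pos': array([ 0.22549896, -0.50105256,  0.20431884]), 'ee_rot': array([-3.13941643e+00, -2.38127044e-04,  4.22758938e-01]), 'wrist_force': array([ 1.13335423, -0.2986509 , -0.84360933]), 'wrist_torque': array([-0.05524681,  0.00063883, -0.02936381]), 'finger_force': 0.0, 'width': 0.09375071766095314}
scene {'vfov': 55.4921379959526, 'cx': 291.00281552419773, 'cy': 210.07938924370634, 'k1': -0.08191511776394757, 'extrinsics': array([[ 0.84114402, -0.34706155,  0.41475898,  0.94421287],
       [ 0.54080829,  0.5423046 , -0.64298688, -0.56185635],
       [-0.00176968,  0.76514966,  0.64385003,  0.63777619],
       [ 0.        ,  0.        ,  0.        ,  1.        ]])}
top {'vfov': 46.72258645378786, 'cx': 279.43566729022484, 'cy': 211.61751295799857, 'k1': -0.009756755336248982, 'extrinsics': array([[-0.00216059,  0.99118843, -0.13244182,  0.39789888],
       [-0.99999495, -0.00183272,  0.00259747, -0.00182148],
       [ 0.00233185,  0.13244676,  0.99118738,  1.24210682],
       [ 0.        ,  0.        ,  0.        ,  1.        ]])}
wrist {'vfov': 65.13901325718894, 'cx': 281.11671188759846, 'cy': 208.3159274136217, 'k1': 0.0015990953908739118, 'T_tool_cam': array([[-9.45102984e-04,  9.66388718e-01,  2.57083551e-01,
         7.34320218e-02],
       [ 9.99999525e-01,  9.74660974e-04,  1.24518496e-05,
         1.28861102e-03],
       [-2.38535977e-04,  2.57083440e-01, -9.66389180e-01,
        -1.78195315e-01],
       [ 0.00000000e+00,  0.00000000e+00,  0.00000000e+00,
         1.00000000e+00]])}
```

View pics/scene0.png

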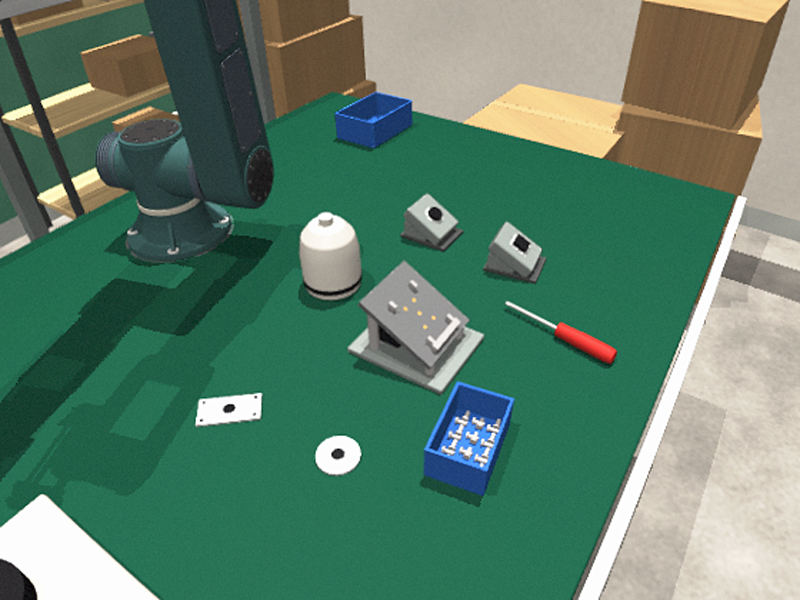

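View pics/top0.png

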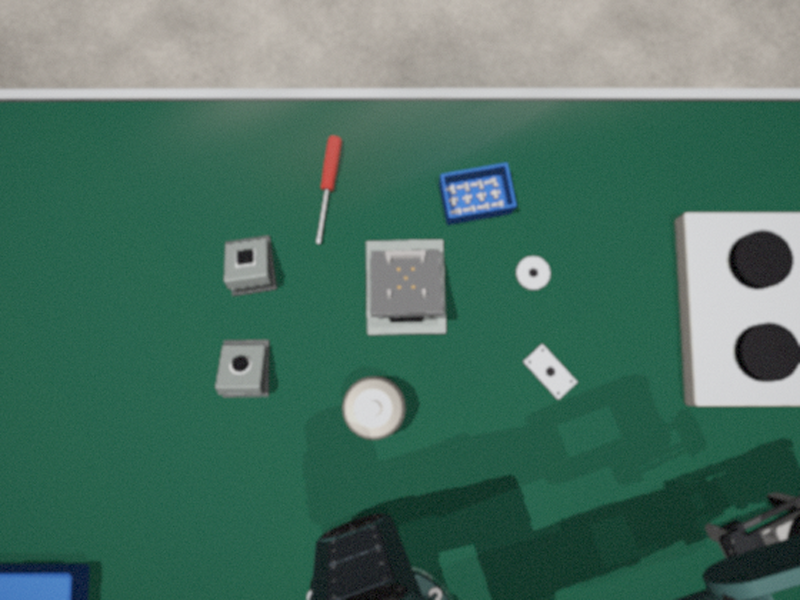

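The scene view shows the plate's centre hole at about (229,408), the nest's five gold dots at about (418,312), the round key at (435,214) and the square key at (521,243). In the top view these are at (550,371), (406,278), (240,363) and (245,257). Both pictures are enlarged 1.4286 times.

```bash
cat > h.py <<'E'
import numpy as np,cv2
from scipy.spatial.transform import Rotation as Ro
from scipy.optimize import least_squares
from bench import robot
def cam(n,obs=None):
    i=robot.camera_info(n)
    if n=="wrist":
        T=np.eye(4);T[:3,:3]=Ro.from_euler('xyz',obs['ee_rot']).as_matrix();T[:3,3]=obs['tool_pos'];E=T@i['T_tool_cam']
    else:E=i['extrinsics']
    return i['vfov'],i['cx'],i['cy'],i['k1'],E
def ray(c,p):
    f=210/np.tan(np.radians(c[0]/2)); d=np.array([(p[0]-c[1])/f,(p[1]-c[2])/f]); u=d.copy()
    for _ in range(20):u=d/(1+c[3]*(u@u))
    r=c[4][:3,:3]@np.array([u[0],-u[1],-1]);return c[4][:3,3],r/np.linalg.norm(r)
def proj(c,P):
    f=210/np.tan(np.radians(c[0]/2));q=c[4][:3,:3].T@(np.asarray(P)-c[4][:3,3]);u=np.array([q[0],-q[1]])/-q[2]
    return u*(1+c[3]*(u@u))*f+[c[1],c[2]]
def onz(c,p,z):
    o,d=ray(c,p);return o+d*(z-o[2])/d[2]
def tri(obs):  # list of (cam,pix)
    A=0;b=0;R=[ray(*x) for x in obs]
    for o,d in R:
        M=np.eye(3)-np.outer(d,d);A=A+M;b=b+M@o
    P=np.linalg.solve(A,b);return P,[float(np.linalg.norm((np.eye(3)-np.outer(d,d))@(P-o))) for o,d in R]
E
python3 - <<'E'
from h import *
np.set_printoptions(precision=4,suppress=True)
s,t=cam("scene"),cam("top");k=1/1.42857
for n,a,b in[("plate",(229,408),(550,371)),("disc",(338,454),(533,272)),("nest",(418,312),(406,278)),("round",(435,214),(240,363)),("square",(521,243),(245,257)),("domeTop",(326,219),(375,408))]:
    print(n,*tri([(s,np.array(a)*k),(t,np.array(b)*k)]))
for p in[(543,345),(577,382),(558,398),(524,361)]:print(onz(t,np.array(p)*k,.005))
for p in[(366,241),(445,239),(446,333),(366,334)]:print(onz(t,np.array(p)*k,.005))
E
```

```text
plate [ 0.4399 -0.2727  0.0029] [0.00031782144345376305, 0.0003178214434538182]
disc [ 0.6187 -0.2476  0.0022] [0.00023775706929668109, 0.00023775706929665672]
nest [ 0.5965 -0.0166  0.0701] [5.590034681365004e-05, 5.590034681382062e-05]
round [0.4534 0.2687 0.0474] [0.0005033825239871108, 0.0005033825239870029]
square [0.6386 0.265  0.0491] [0.0010365177368174166, 0.00103651773681749]
domeTop [0.3795 0.0354 0.1339] [0.0022901512705455237, 0.0022901512705454674]
[ 0.4859 -0.2615  0.005 ]
[ 0.4201 -0.3199  0.005 ]
[ 0.3921 -0.2853  0.005 ]
[ 0.4575 -0.2268  0.005 ]
[0.6758 0.0551 0.005 ]
[ 0.6793 -0.0887  0.005 ]
[ 0.5077 -0.0886  0.005 ]
[0.5062 0.0543 0.005 ]
```

Call:
arm_command(
  targets=[
    [0.43, 0.456, -0.1, 0.145],
    [0.43, 0.456, -0.1, 0.145],
    [0.43, 0.456, -0.1, 0.145],
    [0.43, 0.456, -0.1, 0.145],
    [0.43, 0.456, -0.1, 0.145],
    [0.43, 0.456, -0.1, 0.145],
    [0.43, 0.456, -0.1, 0.145],
    [0.43, 0.456, -0.1, 0.145],
  ],
)

```text
time: 0.77
tool_pos: [0.4422, -0.2701, 0.1542]
ee_rot: [-3.14, -0.001, 0.729]
wrist_force: [-0.6, -0.2, -0.5]
width: 0.0941
finger_force: 0.0
```

Call:
arm_command(
  targets=[
    [0, 0, 0, 0],
    [0, 0, 0, 0],
    [0, 0, 0, 0],
  ],
)

```text
time: 1.02
tool_pos: [0.4402, -0.274, 0.1553]
ee_rot: [-3.141, 0.001, 0.726]
wrist_force: [-0.6, 0.1, 0.2]
width: 0.0941
finger_force: 0.0
```

Run:
```python
from h import *
o=robot.get_obs();print(o['tool_pos'],o['ee_rot'],o['wrist_force'],o['time'])
i=robot.snapshot("wrist");np.save("w1.npy",i)
import pickle;pickle.dump(o,open("w1.pkl","wb"))
cv2.imwrite("pics/w1.png",cv2.resize(i[:,:,::-1],(800,600),interpolation=cv2.INTER_CUBIC))
```

```text
[ 0.44019886 -0.27401691  0.15531046] [-3.14135033e+00  9.19846764e-04  7.26457458e-01] [-0.64054245  0.14243474  0.16239298] 1.0167
```

View pics/w1.png

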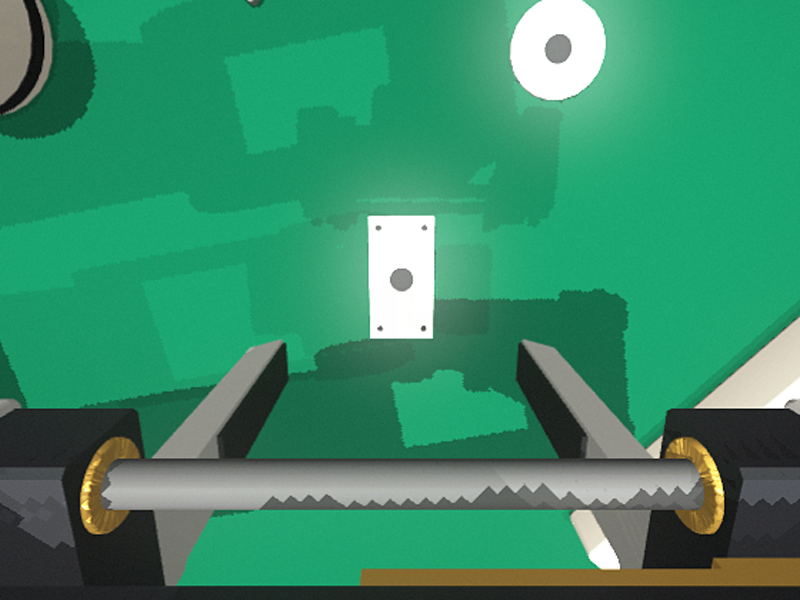

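The plate's corners in the wrist view are at (368,215), (435,215), (433,338) and (370,339). Its hole is at (401,279), and it is already square with the fingers.

Run:
```python
from h import *
import pickle
np.set_printoptions(precision=4,suppress=True)
o=pickle.load(open("w1.pkl","rb"));w=cam("wrist",o);t=cam("top");s=cam("scene");k=.7
C=[onz(w,np.array(p)*k,.005) for p in[(368,215),(435,215),(433,338),(370,339)]]
c=sum(C)/4;d=C[0]+C[1]-C[2]-C[3];print(c,np.degrees(np.arctan2(d[1],d[0])),np.degrees(o['ee_rot'][2]),np.linalg.norm(d)/2,np.linalg.norm(C[0]-C[1]),np.linalg.norm(C[3]-C[2]))
print(onz(w,np.array((401,279))*k,.005))
print(tri([(w,np.array((401,279))*k),(t,np.array((550,371))*k),(s,np.array((229,408))*k)]))
```

```text
[ 0.4403 -0.275   0.005 ] 41.56157263537523 41.622946332461815 0.09047575795371388 0.04631847212709031 0.04669290552581497
[ 0.44   -0.2748  0.005 ]
(array([ 0.44  , -0.2735,  0.0036]), [0.0014545396833395953, 0.0007307052888677365, 0.0009578015779881477])
```

Call:
arm_command(
  targets=[
    [0, 0, -0.08, 0],
    [0, 0, -0.16, 0],
    [0, 0, -0.22, 0],
    [0, 0, -0.27, 0],
    [0, 0, -0.29, 0],
    [0, 0, -0.298, 0],
    [0, 0, -0.298, 0],
    [0, 0, -0.298, 0],
  ],
)

```text
time: 1.73
tool_pos: [0.4415, -0.275, 0.0084]
ee_rot: [3.138, -0.001, 0.725]
wrist_force: [-0.9, 1.1, 0.2]
width: 0.0942
finger_force: 0.0
```

Call:
arm_command(
  targets=[
    [0, 0, -0.003, 0],
    [0, 0, -0.006, 0],
    [0, 0, -0.006, 0],
    [0, 0, -0.006, 0],
  ],
)

```text
time: 2.07
tool_pos: [0.4411, -0.2738, 0.0042]
ee_rot: [3.14, -0.0, 0.727]
wrist_force: [-1.2, 0.5, -0.3]
width: 0.0935
finger_force: 0.0
```

Call:
arm_command(
  targets=[
    [0, 0, -0.003, 0],
    [0, 0, -0.003, 0],
    [0, 0, -0.003, 0],
  ],
)

```text
time: 2.32
tool_pos: [0.4406, -0.2735, 0.0019]
ee_rot: [-3.141, 0.0, 0.727]
wrist_force: [0.1, -0.9, -0.5]
width: 0.0942
finger_force: 0.0
```

Call:
arm_command(
  targets=[
    [0, 0, -0.003, 0],
    [0, 0, -0.003, 0],
    [0, 0, -0.003, 0],
  ],
)

```text
time: 2.57
tool_pos: [0.4406, -0.2735, 0.0004]
ee_rot: [-3.141, 0.0, 0.727]
wrist_force: [0.1, 0.7, 0.2]
width: 0.0941
finger_force: 0.0
```

Call:
arm_command(
  targets=[
    [0, 0, -0.003, 0],
    [0, 0, -0.003, 0],
    [0, 0, -0.003, 0],
  ],
)

```text
time: 2.82
tool_pos: [0.4407, -0.2736, 0.0003]
ee_rot: [3.141, 0.0, 0.727]
wrist_force: [-2.3, 1.9, 6.6]
width: 0.0941
finger_force: 3.3
```

Call:
arm_command(
  targets=[
    [0, 0, 0.006, 0],
    [0, 0, 0.006, 0],
    [0, 0, 0.006, 0],
  ],
)

```text
time: 3.07
tool_pos: [0.4408, -0.2737, 0.002]
ee_rot: [3.141, -0.0, 0.727]
wrist_force: [-0.3, -0.5, 0.0]
width: 0.0939
finger_force: 0.0
```

Call:
arm_command(
  targets=[
    [0, 0, 0, 0],
    [0, 0, 0, 0],
    [0, 0, 0, 0],
    [0, 0, 0, 0],
    [0, 0, 0, 0],
    [0, 0, 0, 0],
  ],
  claw=1,
)

```text
time: 3.57
tool_pos: [0.4406, -0.2736, 0.0019]
ee_rot: [-3.142, 0.0, 0.726]
wrist_force: [-0.4, 0.4, -0.3]
width: 0.0573
finger_force: 0.0
```

Call:
arm_command(
  targets=[
    [0, 0, 0, 0],
    [0, 0, 0, 0],
    [0, 0, 0, 0],
    [0, 0, 0, 0],
  ],
)

```text
time: 3.9
tool_pos: [0.4407, -0.2735, 0.002]
ee_rot: [3.142, -0.0, 0.726]
wrist_force: [-0.5, 0.2, -1.4]
width: 0.0452
finger_force: 30.0
```

Call:
arm_command(
  targets=[
    [0, 0, 0.02, 0],
    [0, 0, 0.06, 0],
    [0, 0, 0.12, 0],
    [0, 0, 0.19, 0],
    [0, 0, 0.26, 0],
    [0, 0, 0.33, 0],
    [0, 0, 0.38, 0],
    [0, 0, 0.4, 0],
  ],
)

```text
time: 4.57
tool_pos: [0.4423, -0.2748, 0.208]
ee_rot: [3.132, -0.002, 0.727]
wrist_force: [0.4, -0.6, -0.0]
width: 0.045
finger_force: 30.0
```

Call:
arm_command(
  targets=[
    [0.02, 0.06, 0, -0.05],
    [0.04, 0.13, 0, -0.1],
    [0.06, 0.2, 0, -0.15],
    [0.08, 0.27, 0, -0.2],
    [0.1, 0.34, 0, -0.25],
    [0.11, 0.41, 0, -0.3],
    [0.12, 0.48, 0, -0.346],
    [0.12, 0.514, 0, -0.346],
  ],
)

```text
time: 5.23
tool_pos: [0.5003, -0.0128, 0.2008]
ee_rot: [-3.14, 0.002, 0.002]
wrist_force: [-1.0, 0.2, -1.1]
width: 0.0453
finger_force: 30.0
```

Call:
arm_command(
  targets=[
    [0, 0, 0, 0],
    [0, 0, 0, 0],
    [0, 0, 0, 0],
    [0, 0, 0, 0],
  ],
)

```text
time: 5.57
tool_pos: [0.5004, -0.0178, 0.2016]
ee_rot: [3.141, 0.001, 0.0]
wrist_force: [0.4, 0.5, -1.0]
width: 0.0451
finger_force: 30.0
```

Run:
```python
from h import *
o=robot.get_obs();print(o['tool_pos'],o['ee_rot'],o['wrist_force'],o['time'],o['width'])
i=robot.snapshot("wrist");np.save("w2.npy",i)
import pickle;pickle.dump(o,open("w2.pkl","wb"))
cv2.imwrite("pics/w2.png",cv2.resize(i[:,:,::-1],(800,600),interpolation=cv2.INTER_CUBIC))
```

```text
[ 0.50044038 -0.01779911  0.20158255] [3.14109232e+00 8.45394606e-04 1.62063858e-04] [ 0.37772032  0.54869513 -1.00535886] 5.5667 0.045102019001677596
```

View pics/w2.png

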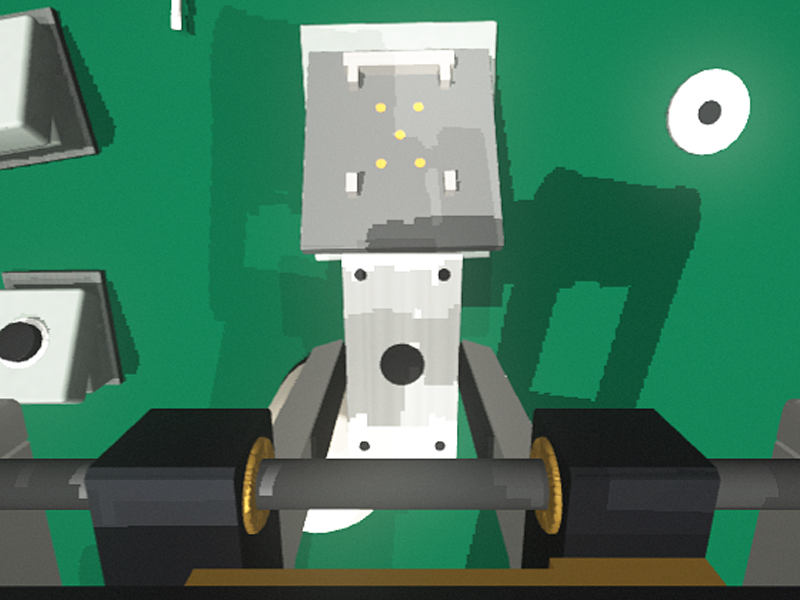

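The wrist view shows the nest deck's corners at (308,52), (493,49), (502,249) and (302,250), with the central gold dot at (400,134). The plate is held straight, with its hole at (402,364). I'll enlarge the nest.

Run:
```python
from h import *
i=np.load("w2.npy")[25:175,205:355,::-1]
cv2.imwrite("pics/w2c.png",cv2.resize(i,(600,600),interpolation=cv2.INTER_CUBIC))
```

```text
(no output)
```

View pics/w2c.png

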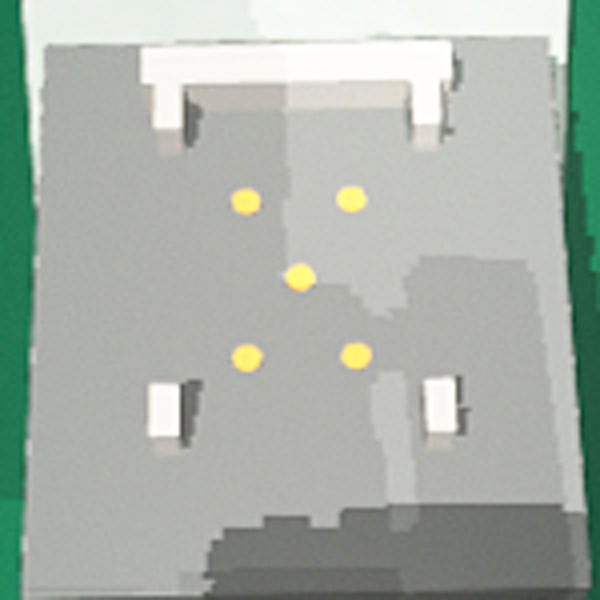

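In the crop, the ledge's inner top edge runs from (187,85) to (411,80). The upper guides' inner edges are at about x=180 and x=426, rows 380 to 436, and the centre dot is at (300,277). I'll fit the nest pose to these points.

Run:
```python
from h import *
import pickle
np.set_printoptions(precision=4,suppress=True)
o=pickle.load(open("w2.pkl","rb"));w=cam("wrist",o);t=cam("top");s=cam("scene")
L=[((-45,26,9),(187,85)),((-45,-26,9),(411,80)),((-45,20,0),(212,109)),((-45,-20,0),(388,105)),((-33,26,9),(182,128)),((-33,-26,9),(413,123)),((31,26,9),(180,383)),((43,26,9),(180,437)),((31,-26,9),(425,378)),((43,-26,9),(427,434)),((0,0,0),(300,277))]
def pose(v):
    # x up slope = toward robot (-X) and up
    R=Ro.from_euler('z',v[3]).as_matrix()@np.array([[-np.cos(np.pi/6),0,.5],[0,-1,0],[.5,0,np.cos(np.pi/6)]])
    return R
def P(v,q):
    q=np.array(q)/1000.;return v[:3]+pose(v)@(q*[1,-1,1])
def pix(p):return np.array(p)/4+[205,25]
f=lambda v:np.concatenate([proj(w,P(v,q))-pix(p) for q,p in L]+[ [0]])
r=least_squares(f,[.5965,-.0166,.07,0]);print("wrist",r.x,f(r.x).round(1))
g=lambda v:np.concatenate([f(v),proj(t,v[:3])-np.array((406,278))*.7,proj(s,v[:3])-np.array((418,312))*.7])
r2=least_squares(g,r.x);print("all",r2.x,g(r2.x)[-4:])
# held plate hole height, using wrist
print("hole ray at z",onz(w,np.array((402,364))*.7,o['tool_pos'][2]+.003),o['tool_pos'])
C=[onz(w,np.array(p)*.7,o['tool_pos'][2]+.003) for p in[(360,274),(444,274),(439,446),(364,446)]];print(C)
```

```text
wrist [ 0.5971 -0.0188  0.0685  0.0146] [-0.9 -0.6  0.5 -0.3  0.2  0.4 -0.9  0.7  0.2 -0.1  0.5  0.2 -0.1  0.1
 -0.2 -0.5  0.2  0.4  0.2 -0.7  0.3  0.4  0. ]
all [ 0.597  -0.0188  0.0696  0.0144] [ 0.8875 -0.2088 -0.3621  0.8389]
hole ray at z [ 0.5004 -0.0195  0.2046] [ 0.5004 -0.0178  0.2016]
[array([ 0.5372, -0.0036,  0.2046]), array([ 0.5372, -0.0356,  0.2046]), array([ 0.4632, -0.0351,  0.2046]), array([ 0.4632, -0.0035,  0.2046])]
```

Call:
arm_command(
  targets=[
    [0.06, 0, 0, 0.007],
    [0.12, 0.001, 0, 0.007],
    [0.17, 0.001, 0, 0.007],
    [0.192, 0.001, -0.04, 0.007],
    [0.192, 0.001, -0.1, 0.007],
    [0.192, 0.001, -0.15, 0.007],
    [0.192, 0.001, -0.18, 0.007],
    [0.192, 0.001, -0.18, 0.007],
  ],
)

```text
time: 6.28
tool_pos: [0.5937, -0.0172, 0.1066]
ee_rot: [-3.141, 0.01, 0.015]
wrist_force: [-0.8, -0.1, -1.0]
width: 0.0452
finger_force: 30.0
```

Call:
arm_command(
  targets=[
    [0, 0, -0.004, 0],
    [0, 0, -0.008, 0],
    [0, 0, -0.012, 0],
    [0, 0, -0.016, 0],
    [0, 0, -0.02, 0],
    [0, 0, -0.024, 0],
    [0, 0, -0.028, 0],
    [0, 0, -0.028, 0],
  ],
)

```text
time: 6.95
tool_pos: [0.5969, -0.0161, 0.0979]
ee_rot: [3.141, -0.001, 0.017]
wrist_force: [0.5, -0.3, 1.5]
width: 0.0452
finger_force: 30.0
```

Call:
arm_command(
  targets=[
    [0, 0, -0.003, 0],
    [0, 0, -0.006, 0],
    [0, 0, -0.009, 0],
    [0, 0, -0.012, 0],
    [0, 0, -0.012, 0],
  ],
)

```text
time: 7.37
tool_pos: [0.5971, -0.0161, 0.0925]
ee_rot: [3.141, -0.001, 0.017]
wrist_force: [0.7, 0.7, 3.5]
width: 0.0453
finger_force: 30.0
```

Call:
arm_command(
  targets=[
    [0, 0, -0.003, 0],
    [0, 0, -0.006, 0],
    [0, 0, -0.009, 0],
    [0, 0, -0.012, 0],
    [0, 0, -0.015, 0],
    [0, 0, -0.015, 0],
  ],
)

```text
time: 7.87
tool_pos: [0.5964, -0.0161, 0.0839]
ee_rot: [3.142, 0.001, 0.016]
wrist_force: [-0.4, 0.0, 4.2]
width: 0.0453
finger_force: 30.0
```

Call:
arm_command(
  targets=[
    [0, 0, -0.003, 0],
    [0, 0, -0.006, 0],
    [0, 0, -0.009, 0],
    [0, 0, -0.009, 0],
  ],
)

```text
time: 8.2
tool_pos: [0.5965, -0.0161, 0.0795]
ee_rot: [3.142, 0.0, 0.016]
wrist_force: [1.0, -1.2, 3.6]
width: 0.0452
finger_force: 30.0
```

Run:
```python
from h import *
i=robot.snapshot("scene")[160:285,220:370,::-1];j=robot.snapshot("wrist")[:,:,::-1][100:420,100:460]
a=cv2.resize(i,(400,333),interpolation=cv2.INTER_CUBIC);b=cv2.resize(j,(375,333))
cv2.imwrite("pics/s3.png",np.hstack([a,b]))
```

```text
(no output)
```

View pics/s3.png

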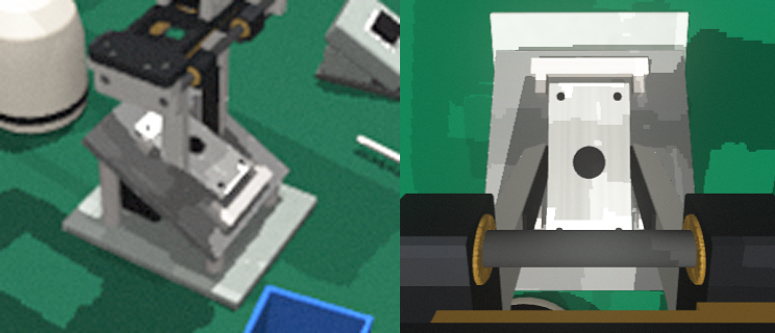

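The plate has tilted in the grip. It lies between the guides, just short of the ledge.

Call:
arm_command(
  targets=[
    [0, 0, -0.002, 0],
    [0, 0, -0.004, 0],
    [0, 0, -0.005, 0],
    [0, 0, -0.005, 0],
  ],
)

```text
time: 8.63
tool_pos: [0.5966, -0.0161, 0.0774]
ee_rot: [3.141, 0.0, 0.016]
wrist_force: [-0.3, 0.4, 4.7]
width: 0.045
finger_force: 30.0
```

Call:
arm_command(
  targets=[
    [0, 0, -0.002, 0],
    [0, 0, -0.004, 0],
    [0, 0, -0.004, 0],
  ],
)

```text
time: 8.88
tool_pos: [0.5968, -0.0161, 0.0759]
ee_rot: [3.141, -0.001, 0.016]
wrist_force: [-0.9, -0.4, 6.0]
width: 0.045
finger_force: 30.7
```

Call:
arm_command(
  targets=[
    [0.001, 0, -0.0006, 0],
    [0.002, 0, -0.0012, 0],
    [0.003, 0, -0.0018, 0],
    [0.004, 0, -0.0024, 0],
    [0.004, 0, -0.0024, 0],
  ],
)

```text
time: 9.3
tool_pos: [0.599, -0.0161, 0.0747]
ee_rot: [3.141, -0.001, 0.017]
wrist_force: [0.1, 0.9, 5.9]
width: 0.0452
finger_force: 30.7
```

Call:
arm_command(
  targets=[
    [0.001, 0, -0.0006, 0],
    [0.002, 0, -0.0012, 0],
    [0.003, 0, -0.0018, 0],
    [0.003, 0, -0.0018, 0],
  ],
)

```text
time: 9.63
tool_pos: [0.6005, -0.0161, 0.0738]
ee_rot: [3.141, -0.001, 0.017]
wrist_force: [0.3, 0.2, 5.4]
width: 0.0453
finger_force: 30.7
```

Call:
arm_command(
  targets=[
    [0.001, 0, -0.0006, 0],
    [0.002, 0, -0.0012, 0],
    [0.002, 0, -0.0012, 0],
  ],
)

```text
time: 9.88
tool_pos: [0.6015, -0.0161, 0.0733]
ee_rot: [3.141, -0.001, 0.016]
wrist_force: [-0.7, -0.4, 4.7]
width: 0.0448
finger_force: 30.7
```

Call:
arm_command(
  targets=[
    [0.001, 0, -0.0006, 0],
    [0.002, 0, -0.0012, 0],
    [0.002, 0, -0.0012, 0],
  ],
)

```text
time: 10.13
tool_pos: [0.602, -0.0161, 0.0729]
ee_rot: [3.141, 0.0, 0.016]
wrist_force: [-2.2, 0.5, 6.2]
width: 0.0451
finger_force: 30.7
```

Call:
arm_command(
  targets=[
    [0.001, 0, -0.0006, 0],
    [0.001, 0, -0.0006, 0],
  ],
)

```text
time: 10.3
tool_pos: [0.6021, -0.0161, 0.0729]
ee_rot: [3.141, 0.001, 0.017]
wrist_force: [-4.3, -0.1, 8.1]
width: 0.0452
finger_force: 30.8
```

Call:
arm_command(
  targets=[
    [0, 0, 0, 0],
    [0, 0, 0, 0],
    [0, 0, 0, 0],
    [0, 0, 0, 0],
    [0, 0, 0, 0],
    [0, 0, 0, 0],
  ],
  claw=0.3,
)

```text
time: 10.8
tool_pos: [0.6032, -0.0161, 0.0719]
ee_rot: [3.141, -0.001, 0.017]
wrist_force: [3.6, 1.4, 2.3]
width: 0.0653
finger_force: 1.7
```

Call:
arm_command(
  targets=[
    [0, 0, 0.02, 0],
    [0, 0, 0.06, 0],
    [0, 0, 0.12, 0],
    [0, 0, 0.18, 0],
    [0, 0, 0.22, 0],
    [0, 0, 0.22, 0],
  ],
)

```text
time: 11.3
tool_pos: [0.6044, -0.0164, 0.1878]
ee_rot: [3.14, -0.008, 0.016]
wrist_force: [0.9, 0.5, 0.7]
width: 0.0656
finger_force: 0.0
```

Call:
arm_command(
  targets=[
    [-0.06, 0, 0.05, 0],
    [-0.12, 0, 0.05, 0],
    [-0.18, 0, 0.05, 0],
    [-0.2, 0, 0.05, 0],
    [-0.2, 0, 0.05, 0],
    [-0.2, 0, 0.05, 0],
    [-0.2, 0, 0.05, 0],
  ],
)

```text
time: 11.88
tool_pos: [0.5032, -0.0162, 0.2061]
ee_rot: [-3.142, 0.001, 0.016]
wrist_force: [-0.2, -0.3, 0.1]
width: 0.066
finger_force: 0.0
```

Run:
```python
from h import *
o=robot.get_obs();print(o['tool_pos'],o['ee_rot'],o['time'])
i=robot.snapshot("wrist");np.save("w3.npy",i)
import pickle;pickle.dump(o,open("w3.pkl","wb"))
i=i[:,:,::-1];cv2.imwrite("w3full.png",i)
# big: left pods region, right nest crop
a=cv2.resize(i[10:190,200:370],(566,600),interpolation=cv2.INTER_CUBIC)
b=cv2.resize(i[0:300,0:110],(220,600),interpolation=cv2.INTER_CUBIC)
cv2.imwrite("pics/w3.png",np.hstack([a,b]))
```

```text
[ 0.50323804 -0.01616475  0.20608025] [-3.14151856e+00  9.36097273e-04  1.63984156e-02] 11.8833
```

View pics/w3.png

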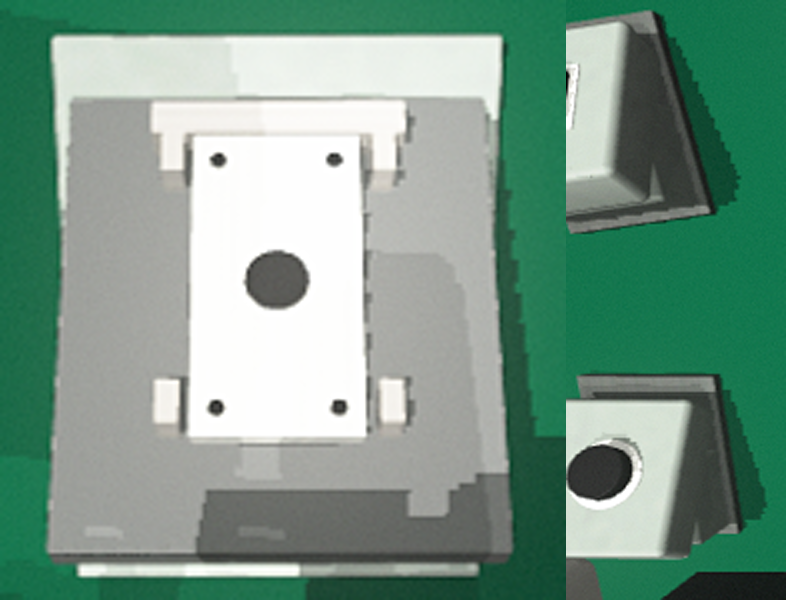

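Run:
```python
from h import *
import pickle
np.set_printoptions(precision=4,suppress=True)
o=pickle.load(open("w3.pkl","rb"));w=cam("wrist",o)
pix=lambda p:np.array(p)/(600/180)+[200,10]
def Rm(y):return Ro.from_euler('z',y).as_matrix()@np.array([[-np.cos(np.pi/6),0,.5],[0,-1,0],[.5,0,np.cos(np.pi/6)]])
P=lambda v,q:v[:3]+Rm(v[3])@(np.array(q)/1000*[1,-1,1])
L=[((31,26,9),(180,378)),((43,26,9),(180,423)),((31,-26,9),(378,378)),((43,-26,9),(380,424)),((-33,26,9),(184,171)),((-33,-26,9),(374,171)),((-45,35,9),(151,133)),((-45,-35,9),(406,133))]
f=lambda v:np.concatenate([proj(w,P(v,q))-pix(p) for q,p in L])
r=least_squares(f,[.597,-.0188,.0695,.0144]).x;print(r,f(r).round(1))
for v in(r,np.array([.597,-.0188,.0696,.0144])):
  for p in[(277,280),(191,135),(361,135),(366,437),(189,437)]:
    c,d=ray(w,pix(p));R=Rm(v[3]);a=R.T@(c-v[:3]);b=R.T@d;print((a+b*(.005-a[2])/b[2])*1000*[1,-1,1],end=' ')
  print()
```

```text
[ 0.597  -0.0187  0.0672  0.0155] [-0.2  0.5 -0.5 -0.3  0.5  0.5  0.2 -0.6  0.1 -0.2 -0.1 -0.2  0.5  0.2
 -0.3  0.2]
[-1.3137  0.5412  5.    ] [-47.9572  24.6864   5.    ] [-47.9621 -23.2079   5.    ] [ 45.2565 -22.4916   5.    ] [45.2552 23.4786  5.    ] 
[-1.1055  0.6761  5.    ] [-47.3485  24.6719   5.    ] [-47.4181 -22.8448   5.    ] [ 45.0705 -22.2183   5.    ] [45.1227 23.3896  5.    ]
```

Call:
arm_command(
  targets=[
    [-0.016, 0.07, 0, 0],
    [-0.032, 0.14, 0, 0],
    [-0.048, 0.21, 0, 0],
    [-0.064, 0.28, 0, 0],
    [-0.08, 0.35, 0, 0],
    [-0.096, 0.42, 0, 0],
    [-0.112, 0.49, 0, 0],
    [-0.126, 0.562, 0, 0],
  ],
  claw=1,
)

```text
time: 12.6
tool_pos: [0.4397, 0.267, 0.2064]
ee_rot: [3.141, 0.001, 0.017]
wrist_force: [-0.2, 0.2, -1.1]
width: 0.0155
finger_force: 0.0
```

Call:
arm_command(
  targets=[
    [0, 0, 0, 0],
    [0, 0, 0, 0],
    [0, 0, 0, 0],
    [0, 0, 0, 0],
  ],
)

```text
time: 12.93
tool_pos: [0.4404, 0.264, 0.2065]
ee_rot: [3.141, 0.0, 0.015]
wrist_force: [-0.9, -0.7, 0.2]
width: 0.0008
finger_force: 0.0
```

Run:
```python
from h import *
o=robot.get_obs();print(o['tool_pos'],o['ee_rot'],o['time'],o['width'],o['wrist_force'])
i=robot.snapshot("wrist")
import pickle;pickle.dump(o,open("w4.pkl","wb"))
cv2.imwrite("pics/w4.png",cv2.resize(i[:,:,::-1],(800,600),interpolation=cv2.INTER_CUBIC))
```

```text
[0.44036879 0.26400339 0.20653311] [3.14072408e+00 4.86823711e-04 1.49550426e-02] 12.9333 0.0007933442787196581 [-0.8824227  -0.73155882  0.22639994]
```

View pics/w4.png

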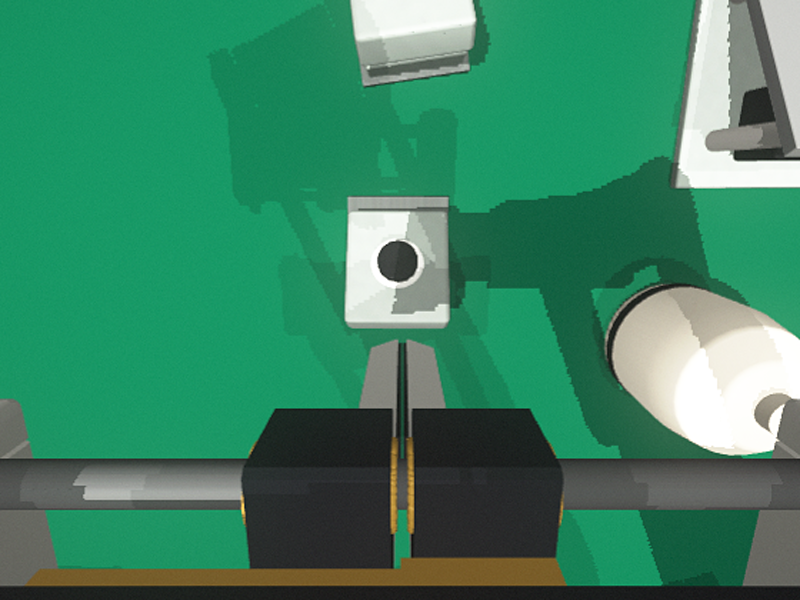

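The wrist view shows the round key's centre at about (398,262), with its pod nearly square to the world axes. The plate also measures as seated, against the ledge within about 1 mm.

Run:
```python
from h import *
import pickle
np.set_printoptions(precision=4,suppress=True)
o=pickle.load(open("w4.pkl","rb"));w=cam("wrist",o);t=cam("top");s=cam("scene")
def blob(img,p,r,sc=1.):
    x,y=int(p[0]),int(p[1]);g=img[y-r:y+r,x-r:x+r].max(2);m=(g<70).astype(np.uint8)
    n,l,st,c=cv2.connectedComponentsWithStats(m);i=min(range(1,n),key=lambda i:np.hypot(*(c[i]-r))+ (100 if st[i][4]<12 else 0));return c[i]+[x-r,y-r],st[i][2:]
S,T,W=cv2.imread("raw_scene.png"),cv2.imread("raw_top.png"),cv2.resize(cv2.imread("pics/w4.png"),(560,420),interpolation=cv2.INTER_AREA)
a,b=blob(S,(304.5,150),9),blob(T,(168,254),10);c=blob(W,(279,183),22);print("round",a,b,c)
print(tri([(s,a[0]),(t,b[0])]),tri([(s,a[0]),(t,b[0]),(w,c[0])]),onz(w,c[0],.055),onz(t,b[0],.055),onz(s,a[0],.055))
a,b=blob(S,(365,170),9),blob(T,(171.5,180),10);print("sq",a,b);print(tri([(s,a[0]),(t,b[0])]),onz(t,b[0],.055),onz(s,a[0],.055))
```

```text
round (array([304.1935, 149.2742]), array([ 9,  9, 62], dtype=int32)) (array([167.6667, 253.9467]), array([10,  9, 75], dtype=int32)) (array([280.3246, 183.4265]), array([ 27,  28, 422], dtype=int32))
(array([0.4532, 0.2687, 0.0492]), [0.0001821299075667207, 0.00018212990756669687]) (array([0.4533, 0.2657, 0.0517]), [0.0014338789655232896, 0.002412983358178627, 0.002768828907422538]) [0.4529 0.2632 0.055 ] [0.453  0.2675 0.055 ] [0.4579 0.2603 0.055 ]
sq (array([364.75  , 170.1053]), array([11, 12, 76], dtype=int32)) (array([171.137 , 179.1781]), array([10,  9, 73], dtype=int32))
(array([0.6396, 0.2654, 0.0495]), [0.00010422547079970671, 0.00010422547079979052]) [0.6384 0.2641 0.055 ] [0.6425 0.2577 0.055 ]
```

Call:
arm_command(
  targets=[
    [0.042, 0.003, -0.06, 0],
    [0.042, 0.003, -0.13, 0],
    [0.042, 0.003, -0.2, 0],
    [0.042, 0.003, -0.25, 0],
    [0.042, 0.003, -0.275, 0],
    [0.042, 0.003, -0.284, 0],
    [0.042, 0.003, -0.284, 0],
    [0.042, 0.003, -0.284, 0],
  ],
)

```text
time: 13.65
tool_pos: [0.4617, 0.266, 0.066]
ee_rot: [-3.141, -0.002, 0.015]
wrist_force: [0.5, 0.1, 1.7]
width: 0.0002
finger_force: 0.0
```

Call:
arm_command(
  targets=[
    [-0.001, 0, -0.003, 0],
    [-0.002, 0, -0.006, 0],
    [-0.004, 0, -0.009, 0],
    [-0.005, 0, -0.012, 0],
    [-0.005, 0, -0.012, 0],
    [-0.005, 0, -0.012, 0],
  ],
)

```text
time: 14.15
tool_pos: [0.4581, 0.2665, 0.059]
ee_rot: [3.142, -0.0, 0.017]
wrist_force: [-0.1, 0.1, 1.0]
width: 0.0003
finger_force: 0.0
```

Call:
arm_command(
  targets=[
    [-0.002, 0, -0.003, 0],
    [-0.003, 0, -0.006, 0],
    [-0.003, 0, -0.006, 0],
    [-0.003, 0, -0.006, 0],
  ],
)

```text
time: 14.48
tool_pos: [0.457, 0.2666, 0.0564]
ee_rot: [-3.141, -0.001, 0.017]
wrist_force: [0.4, -0.3, 3.8]
width: 0.0004
finger_force: 1.3
```

Call:
arm_command(
  targets=[
    [-0.001, 0, -0.003, 0],
    [-0.003, 0, -0.006, 0],
    [-0.005, 0, -0.009, 0],
    [-0.005, 0, -0.009, 0],
  ],
)

```text
time: 14.82
tool_pos: [0.4552, 0.2666, 0.0527]
ee_rot: [-3.141, -0.003, 0.017]
wrist_force: [0.7, -1.1, 7.6]
width: 0.0004
finger_force: 3.1
```

Call:
arm_command(
  targets=[
    [-0.001, 0, -0.002, 0],
    [-0.002, 0, -0.004, 0],
    [-0.002, 0, -0.004, 0],
  ],
)

```text
time: 15.07
tool_pos: [0.4552, 0.2667, 0.0524]
ee_rot: [-3.141, -0.005, 0.016]
wrist_force: [-1.0, -1.6, 13.6]
width: 0.0005
finger_force: 5.3
```

Call:
arm_command(
  targets=[
    [-0.001, 0, -0.002, 0],
    [-0.001, 0, -0.003, 0],
    [-0.001, 0, -0.003, 0],
  ],
)

```text
time: 15.32
tool_pos: [0.4552, 0.2667, 0.0522]
ee_rot: [-3.141, -0.007, 0.016]
wrist_force: [-1.6, -3.0, 16.6]
width: 0.0005
finger_force: 7.0
```

Call:
arm_command(
  targets=[
    [0.01, 0, 0.02, 0],
    [0.02, 0, 0.06, 0],
    [0.05, 0, 0.12, 0],
    [0.1, 0, 0.18, 0],
    [0.16, 0, 0.24, 0],
    [0.22, 0, 0.28, 0],
    [0.27, 0, 0.28, 0],
    [0.27, 0, 0.28, 0],
  ],
)

```text
time: 15.98
tool_pos: [0.5917, 0.2657, 0.1873]
ee_rot: [3.141, -0.002, 0.014]
wrist_force: [-0.8, -0.8, -1.1]
width: 0.0005
finger_force: 0.0
```

Call:
arm_command(
  targets=[
    [0, 0, 0, 0],
    [0, 0, 0, 0],
    [0, 0, 0, 0],
  ],
)

```text
time: 16.23
tool_pos: [0.5862, 0.2664, 0.1866]
ee_rot: [3.141, 0.003, 0.017]
wrist_force: [-0.5, -0.3, -0.2]
width: 0.0003
finger_force: 0.0
```

Run:
```python
from h import *
o=robot.get_obs();print(o['tool_pos'],o['ee_rot'],o['time'],o['width'],o['wrist_force'])
i=robot.snapshot("wrist")
import pickle;pickle.dump(o,open("w5.pkl","wb"))
cv2.imwrite("pics/w5.png",cv2.resize(i[:,:,::-1],(800,600),interpolation=cv2.INTER_CUBIC))
```

```text
[0.58621804 0.26643854 0.18658117] [3.14081471e+00 2.82642632e-03 1.70845183e-02] 16.2333 0.0003422720529614163 [-0.5074939  -0.31518453 -0.18371099]
```

View pics/w5.png

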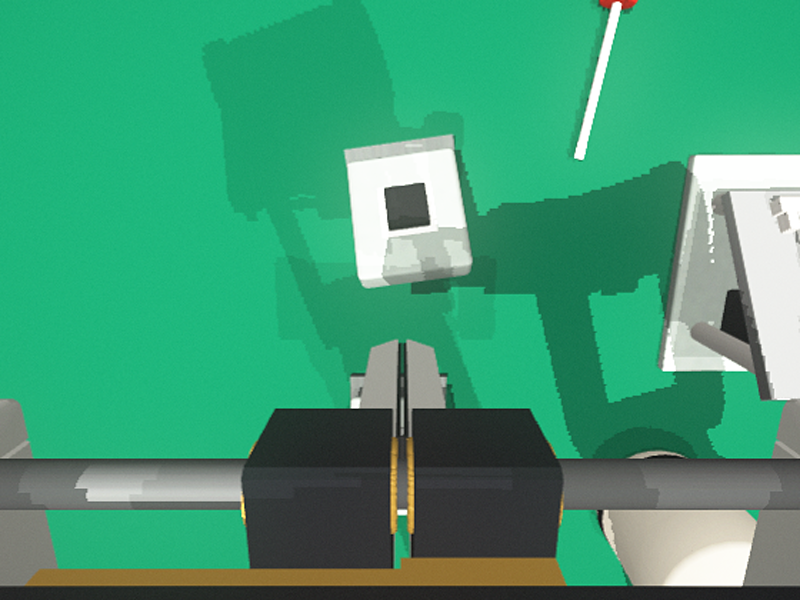

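The square key's centre is at about (407,206), and its pod is turned about 6 degrees from the tool.

Run:
```python
from h import *
import pickle
np.set_printoptions(precision=4,suppress=True)
o=pickle.load(open("w5.pkl","rb"));w=cam("wrist",o);t=cam("top");s=cam("scene")
p=np.array((407,206))*.7
print(onz(w,p,.055),tri([(w,p),(t,(171.14,179.18)),(s,(364.75,170.1))]))
a,b=[onz(w,np.array(q)*.7,.055) for q in[(386,190),(390,230)]];print(np.degrees(np.arctan2(*(a-b)[1::-1])))
```

```text
[0.6391 0.262  0.055 ] (array([0.6394, 0.2635, 0.0511]), [0.0016195355586254927, 0.0014470637718427607, 0.0009698282711065897])
6.288513241301538
```

Call:
arm_command(
  targets=[
    [0.06, -0.004, -0.04, 0.02],
    [0.11, -0.004, -0.1, 0.04],
    [0.126, -0.004, -0.17, 0.05],
    [0.126, -0.004, -0.21, 0.05],
    [0.126, -0.004, -0.235, 0.05],
    [0.126, -0.004, -0.244, 0.05],
    [0.126, -0.004, -0.244, 0.05],
    [0.126, -0.004, -0.244, 0.05],
  ],
)

```text
time: 16.95
tool_pos: [0.6511, 0.265, 0.068]
ee_rot: [-3.141, -0.003, 0.122]
wrist_force: [1.4, -0.0, 0.2]
width: 0.0004
finger_force: 0.0
```

Call:
arm_command(
  targets=[
    [-0.002, 0, -0.003, 0],
    [-0.003, 0, -0.006, 0],
    [-0.005, -0.001, -0.009, 0],
    [-0.006, -0.001, -0.012, 0],
    [-0.006, -0.001, -0.012, 0],
    [-0.006, -0.001, -0.012, 0],
  ],
)

```text
time: 17.45
tool_pos: [0.6476, 0.2639, 0.0598]
ee_rot: [3.141, 0.0, 0.121]
wrist_force: [1.1, 0.1, 0.3]
width: 0.0005
finger_force: 0.0
```

Call:
arm_command(
  targets=[
    [-0.001, 0, -0.003, 0],
    [-0.003, 0, -0.006, 0],
    [-0.003, 0, -0.006, 0],
    [-0.003, 0, -0.006, 0],
  ],
)

```text
time: 17.78
tool_pos: [0.6466, 0.2639, 0.0572]
ee_rot: [3.142, -0.001, 0.121]
wrist_force: [0.2, -0.1, 0.9]
width: 0.0003
finger_force: 0.5
```

Call:
arm_command(
  targets=[
    [-0.001, 0, -0.003, 0],
    [-0.003, 0, -0.006, 0],
    [-0.003, 0, -0.006, 0],
    [-0.003, 0, -0.006, 0],
  ],
)

```text
time: 18.12
tool_pos: [0.6451, 0.2638, 0.0544]
ee_rot: [3.141, -0.001, 0.121]
wrist_force: [1.5, 0.1, 1.7]
width: 0.0003
finger_force: 1.5
```

Contact. I'll go on along the key's normal.

Call:
arm_command(
  targets=[
    [-0.001, 0, -0.003, 0],
    [-0.003, 0, -0.006, 0],
    [-0.003, 0, -0.006, 0],
    [-0.003, 0, -0.006, 0],
  ],
)

```text
time: 18.45
tool_pos: [0.6436, 0.2637, 0.0515]
ee_rot: [3.141, -0.001, 0.121]
wrist_force: [0.8, -1.4, 4.9]
width: 0.0006
finger_force: 2.2
```

Call:
arm_command(
  targets=[
    [-0.001, 0, -0.003, 0],
    [-0.003, 0, -0.006, 0],
    [-0.003, 0, -0.006, 0],
    [-0.003, 0, -0.006, 0],
  ],
)

```text
time: 18.78
tool_pos: [0.6435, 0.2636, 0.0511]
ee_rot: [3.141, -0.005, 0.121]
wrist_force: [1.1, -3.3, 10.4]
width: 0.0005
finger_force: 4.7
```

Call:
arm_command(
  targets=[
    [-0.001, 0, -0.003, 0],
    [-0.002, 0, -0.004, 0],
    [-0.002, 0, -0.004, 0],
  ],
)

```text
time: 19.03
tool_pos: [0.6435, 0.2637, 0.0509]
ee_rot: [3.141, -0.008, 0.121]
wrist_force: [0.3, -3.3, 13.3]
width: 0.0006
finger_force: 6.3
```

The force climbed to 13 N with no further travel, so the key is at its stop. I'll release it and check the nest.

Call:
arm_command(
  targets=[
    [0.006, 0, 0.012, 0],
    [0.02, 0, 0.05, 0],
    [0.02, 0, 0.12, 0],
    [0.02, 0, 0.2, 0],
    [0.02, 0, 0.28, 0],
    [0.02, 0, 0.32, 0],
    [0.02, 0, 0.32, 0],
    [0.02, 0, 0.32, 0],
  ],
)

```text
time: 19.7
tool_pos: [0.6507, 0.2645, 0.2064]
ee_rot: [-3.141, -0.001, 0.122]
wrist_force: [1.1, -0.9, -1.5]
width: 0.0004
finger_force: 0.0
```

Run:
```python
from h import *
print(robot.get_obs()['time'])
cv2.imwrite("pics/end.png",cv2.resize(robot.snapshot("scene")[110:350,200:450,::-1],(625,600),interpolation=cv2.INTER_CUBIC))
```

```text
19.7
```

View pics/end.png

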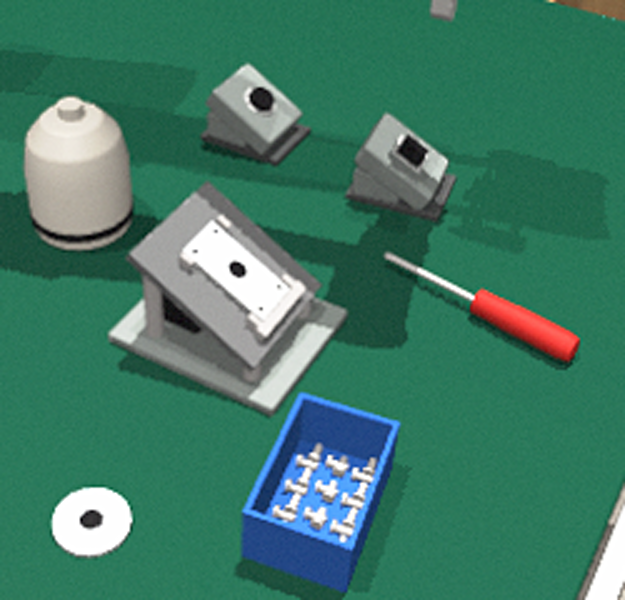

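The plate is seated flat against the ledge, with its hole at (237,269) in this crop. Both keys are up and the bystanders look undisturbed.

```bash
python3 -c "
from bench import robot
print(robot.close_job())"
```

```text
the job is handed in; nothing more can be done
None
```

The job is handed in, with no verdict returned: the plate is seated against the ledge and released, the round key then the square key were each pressed to the stop and released, and the bystanders look unmoved in the last picture (about 20 s of the 64 s used).

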